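# Hold a battery end bracket against its sprung end plate

## Robot

A 7-joint arm with a two-finger parallel gripper is mounted at the origin on the work surface. World frame = base frame: x ahead of the robot, y to its left, z up, the work surface at z = 0. Lengths are in mm, angles in rad, forces in N, time in s.
With the tool pointing down it reaches from about 400 to 875 mm from the base axis. Payload 4.4 kg.
Tool frame: the origin (TCP) lies midway between the tips of the shut fingers; the grasp point (between the pads) lies 19 mm behind it; z points along the fingers, y is the line along which they close (so a half turn about z gives the same grasp; the last joint's range is limited). The gripper opens to 85 mm and grips with 20 to 120 N. Pads are 22 mm wide; open, the fingers measure 114 mm over their backs; the gripper's body (76 mm by 85 mm) begins 54 mm behind the grasp point. The pads swing forward as they close: fully open they stand 13 mm farther back than shut.
Start: joints at [-1.186, 0.628, 0.038, 1.517, -0.027, 0.996, -0.02], TCP at [283.175, 585.089, 231.313] pointing down, gripper open.
Joint ranges: [-3.06, 3.06], [-0.37, 2.12], [-1.25, 1.32], [0.18, 2.47], [-1.1, 4.24], [0.23, 1.98], [-2.94, 2.94]. Speed limits (rad/s): [2.57, 2.57, 3.14, 3.14, 3.14, 3.14, 3.14].

## Interface

Orientations are given as [roll, pitch, yaw] about the fixed x, y, z axes, in that order (R = Rz(yaw) Ry(pitch) Rx(roll)).
In Python, from cell import ctrl gives the robot as it stands.
- The arm moves only by the shell command python3 -m crank 'ROWS' [OPENING]. ROWS is JSON, a list that holds one entry, the list of rows, each a list of 4 numbers: the shift along the tool's x, y, z normalised to -1 to 1, where 1 is 2.5 cm, then the turn about the tool's z normalised to -1 to 1, where 1 is 0.08 rad. In form: [[[dx, dy, dz, turn], ...]]. A call has 1 to 12 rows; each row shifts and turns the commanded pose from where the row before left it, along the tool's axes as they then stand; what a row does not reach is not made up. A row lasts 1/12 s, in which the tool goes at most 41.7 mm and 7.16 degrees, less where a joint would pass 70% of its speed; a pose out of reach is approached as far as the arm can. A call with a number of a shift or a turn outside -1 to 1 is refused whole. A call with a gripper value outside its range is refused whole. OPENING is the closure, from -1 (fully open) to 1 (shut), set as the call begins (- or left out, the last holds). The fingers move at their own pace and stop on an object; the grip force is fixed at half the most. Time passes only in rows, so rows that do not move let the fingers close. It gives the time, the measured TCP pose, the force, the opening and the grip force at its end, in the units of the state.
- ctrl.read_state(): the state, without advancing time (a new reading comes with each control period).
- ctrl.get_image(name): name is "scene" or "top" or "wrist"; returns a dict with "img" (480x640x3 uint8, red, green, blue), "intrinsics" (3x3 intrinsics, pixels), "dist" ([k1, k2, p1, p2, k3] as OpenCV has them; the pictures are not rectified), "extrinsics" (4x4, takes a point from camera to world coordinates). Camera axes: x right, y up, looking along -z (the intrinsics and any distortion apply to the point x, -y, -z); pixel columns grow to the right and rows downward; lengths in mm; the calibration is good to about 2 mm. A picture is of the moment at which its call begins. There is no depth.
- ctrl.finish_job(): hands the job in; it is judged then, once.
Trained networks look in the newest picture that a camera, given by its name, has taken for a name from the list of things; names that differ only in an ending like _2 or _b are one class to them, and where a whole thing is asked for, a point or a joint stands for the part that bears it (a point fixed in the world has none). Each returns a list of dicts, best first, with "confidence" (0 to 1); they miss things now and then, are a little off and sometimes report something else, mostly with a low value. They report only what shows in the picture. A call takes as long as a camera call. They do not tell look-alikes from the thing itself.
- ctrl.find_in(camera, target): "position" ([row, column] in pixels, amid what is visible of it).
- ctrl.trace(camera, target): "mask" (480x640 bool, what is visible of it) and "position" ([row, column] in pixels, amid what is visible of it).
- ctrl.place_of(camera, target): "position" ([row, column] in pixels: a listed point, or the origin of a listed thing).
The state is a dict: "clock": time; "qpos": joint angles; "qd": joint speeds; "tau": joint torques, N m; "eef_pos": TCP position; "tool_rot": TCP orientation; "force": force on the tool from outside, world axes, zero at the start; "torque": the same for the moment, N m; "width": finger opening in mm; "gripper_force": force on a finger pad.
Only numpy, scipy, OpenCV 4.12 (cv2) and the standard library are available. Lean on these libraries where they do the work, as an engineer would, in place of code of your own. Each camera call takes 0.05 s, during which the arm holds its last target. There are 200 camera calls.

## Task

Be my third hand: pick up the yellow T-shaped bracket and hold it right way up against the black sprung end plate of the battery module, both studs through its two holes and its face flush on the plate. Push the plate in until the orange pointer on top of the module stands in the green band, never into the red, and finish while still gripping the bracket and pushing steadily like that, so that I can fit the nuts. Leave the other things on the bench where they are.

Things in the scene. Friction and masses are not known exactly. Their poses are not given: they have to be found in the camera images.
- bracket: Loose yellow T-shaped bracket, 0.2 to 0.45 kg, standing upright on the surface. Face plate 150 wide (x), 6 thick (y), 70 mm high (z). Origin: bottom edge of its flat front face, mid width; +y points out of that face (the side that goes on the end plate), z up. Two square through-holes 18 x 18 mm, centres at x = -50 and +50, z = 40 mm. Behind it a web to grip (see bracket_grip).
- bracket_mid (a point): Point on the bracket's front face midway between the two hole centres, 40 mm above its bottom edge; axes as the bracket.
- bracket_grip (a point): Grip point in the upright web behind the middle of the bracket's plate, 47 mm behind the front face (at y = -47), 40 mm above the bottom edge; axes as the bracket. The web is 10 mm thick (x), y from -6 to -69 mm, z 0 to 60 mm: take it from above, fingers closing along x.
- module: Fixed battery module, 300 x 220 mm, 130 mm high, black tray, aluminium sides, steel top. Origin: middle of its underside, z up. Its sprung end plate is on its -y side (the robot's right); the bracket is pressed along the module's +y. Place varies, yaw within 0.3 rad. On its top, at x = +100 mm, lies a white-green-red gauge strip over which the end plate's orange pointer moves.
- pad_face (a point): Middle of the front face of the black sprung end plate (200 wide x 85 mm high), 80 mm above the surface; moves with the plate; axes as the module (face looks to -y). Two steel studs, diameter 8 mm, stand 15 mm out of the face at x = -50 and +50 mm, at this height. With the bracket on them bracket_mid is at this point and the bracket's lower edge 40 mm above the surface.
- pad (a joint): How far the sprung end plate is pushed in (m), 0 at rest, end of travel 0.030. The spring resists with 0.8 N per mm (no preload). The orange pointer on the module's top moves with it: green band 0.010 to 0.020 (8 to 16 N), red from 0.024 on. The plate springs back if let go.
- plug: Bystander: orange plug, 70 x 50 x 46 mm, 2 black pins; origin under its centre.
- strap: Bystander: flat dark steel strap 120 x 40 x 8 mm with three holes; origin under its centre.
- wrench: Bystander: steel wrench lying flat; origin under its middle.
- driver: Bystander: screwdriver with red handle lying flat; origin under its middle.
- nut_tray: Bystander: open blue tray, 130 x 170 x 35 mm, with nuts; origin under its centre.
Not all that is in view belongs to the job. Of the things that look like the bracket, take the one that is nearest to the robot's base at the start.

How it is judged (in metres and radians):
On the way, in this order (a step that is already met when the one before it is completed fails the run):
1. the bracket is lifted clear of the work surface in the gripper (height (world z) of bracket above 0.02 m and contact force between the fingers and bracket above 3 N), for 0.2 s.
2. the bracket sits over both studs, flush on the end plate, held with the pointer in the green band for one second (x of bracket_mid in the frame of pad_face between -0.0065 and 0.0065 m and z of bracket_mid in the frame of pad_face between -0.0065 and 0.0065 m and y of bracket_mid in the frame of pad_face between -0.004 and 0.004 m and angle between the y axis of bracket and the y axis of pad_face, either way round below 0.08 rad and angle between the z axis of bracket and the z axis of pad_face, either way round below 0.1 rad and contact force between bracket and module between 7 and 17.5 N and value of joint pad between 0.0095 and 0.0205 m and contact force between the fingers and bracket above 3 N), for 1 s.
At the end, for the whole second after the job is handed in: Fingers grip the bracket (over 3 N) upright within 0.10 rad, off the surface, studs in both holes (within 6.5 mm), face on the plate (within 4 mm, 0.08 rad), pressing with 7 to 17.5 N, plate pushed in 9.5 to 20.5 mm (pointer in the green), at rest (all of step 2 and linear speed of bracket below 0.01 m/s); the arm keeps its last pose, push and grip.
It fails at once if the pointer enters the red (plate pushed in over 24.5 mm) (value of joint pad above 0.0245 m).
It fails at once if a bystander is moved more than 30 mm (distance of any of plug, strap, wrench, driver, nut_tray from where it was at the start of the episode above 0.03 m).
It also fails if it takes over 43 s, if anything falls off the work surface, if the arm or the gripper's body presses on something with over 40 N, if the wrist force passes 120 N, or if a joint passes its speed limit or range.

## Working session

There is one attempt and no reset: what is moved stays moved. The work goes in short steps, Python scripts to look and compute and a shell command to move; the robot and the scene stay as the last step left them, time stands still between calls to the robot, and variables do not carry over. Pictures are saved under pics/ and viewed, at most 10 in all, crops included, and the job is handed in when it is done.

```bash
ls; mkdir -p pics; cat > h.py <<'E'
from cell import ctrl
import numpy as np, cv2
def cam(n):
    d=ctrl.get_image(n); return d
def save(d,f,crop=None,s=1):
    im=d["img"][:,:,::-1]
    if crop: r0,r1,c0,c1=crop; im=im[r0:r1,c0:c1]
    cv2.imwrite(f,cv2.resize(im,None,fx=s,fy=s,interpolation=cv2.INTER_CUBIC))
def ray(d,rc):
    K=np.array(d["intrinsics"],float);D=np.array(d["dist"],float);E=np.array(d["extrinsics"],float)
    p=cv2.undistortPoints(np.array([[[rc[1],rc[0]]]],float),K,D)[0,0]
    v=E[:3,:3]@np.array([p[0],-p[1],-1.]); return E[:3,3],v
def at(d,rc,z):
    o,v=ray(d,rc); return o+v*(z-o[2])/v[2]
def proj(d,P):
    K=np.array(d["intrinsics"],float);D=np.array(d["dist"],float);E=np.array(d["extrinsics"],float)
    q=(np.atleast_2d(P)-E[:3,3])@E[:3,:3]; q=q*[1,-1,-1]
    return cv2.projectPoints(q,np.zeros(3),np.zeros(3),K,D)[0][:,0,::-1]
def tri(a,b):
    A=[];B=[]
    for o,v in (a,b):
        v=v/np.linalg.norm(v);M=np.eye(3)-np.outer(v,v);A.append(M);B.append(M@o)
    A=np.vstack(A);B=np.hstack(B);x=np.linalg.lstsq(A,B,rcond=None)[0]
    return x,np.linalg.norm(A@x-B)
E
python3 - <<'E'
from h import *
np.set_printoptions(precision=1,suppress=True)
im={n:cam(n) for n in("scene","top","wrist")}
a=np.vstack([im["scene"]["img"],im["top"]["img"]])[:,:,::-1]
for n in("scene","top"):save(im[n],f"pics/{n}0.png")
for n in("scene","top"): print(n,im[n]["extrinsics"][:3,3], im[n]["intrinsics"][0])
Z=dict(bracket=0,bracket_mid=40,bracket_grip=40,module=0,pad_face=80,plug=0,strap=0,nut_tray=0)
for t,z in Z.items():
  for n in("scene","top"):
    for r in ctrl.place_of(n,t)[:5]: print(t,n,np.array(r["position"]),round(r["confidence"],2),at(im[n],r["position"],z))
print(ctrl.read_state())
E
```

```text
pics
scene [1159.3   46.7 1026.4] [470.1   0.  322.9]
top [ 409.   -34.9 1111.4] [525.9   0.  313.9]
bracket scene [221.8 219. ] 0.9 [ 524.  -351.5    0. ]
bracket scene [340.5 242.6] 0.84 [ 826.7 -198.5    0. ]
bracket top [280.  446.5] 0.84 [ 532.6 -349.     0. ]
bracket top [150.6 371. ] 0.76 [ 825.1 -195.4    0. ]
bracket_mid scene [330.8 241.2] 0.82 [ 818.7 -198.2   40. ]
bracket_mid scene [215.3 218. ] 0.77 [ 529.9 -344.8   40. ]
bracket_mid scene [223.4 217.4] 0.33 [ 554.2 -338.5   40. ]
bracket_mid top [273.2 448.8] 0.93 [ 542.3 -343.4   40. ]
bracket_grip scene [215.3 198.6] 0.68 [ 539.7 -393.8   40. ]
bracket_grip scene [337.1 222.2] 0.6 [ 841.  -235.1   40. ]
bracket_grip top [132.6 394.1] 0.87 [ 851.6 -241.7   40. ]
bracket_grip top [273.6 477.9] 0.66 [ 540.6 -405.4   40. ]
bracket_grip top [280.6 445. ] 0.18 [ 527.  -334.5   40. ]
module scene [272.4 449.2] 0.75 [557.8 254.6   0. ]
module scene [276.8 266.1] 0.68 [ 658.  -187.5    0. ]
module top [274.3 164.1] 0.82 [551.6 255.4   0. ]
pad_face scene [233.3 403.2] 0.66 [518.9 123.7  80. ]
pad_face top [285.  221.1] 0.89 [519.1 121.1  80. ]
plug scene [213.2 293.8] 0.67 [ 458.2 -163.7    0. ]
plug scene [167.8 221.6] 0.31 [ 343.4 -402.2    0. ]
plug top [314.7 358.3] 0.57 [ 461.5 -156.3    0. ]
strap scene [271.9 264.7] 0.65 [ 645.5 -194.3    0. ]
strap top [228.7 370.8] 0.62 [ 646.6 -188.7    0. ]
nut_tray scene [340.3 328.6] 0.57 [787.9  -6.7   0. ]
nut_tray scene [271.4 447.1] 0.45 [556.  249.3   0. ]
nut_tray top [166.6 284.6] 0.77 [788.5  -2.5   0. ]
{'clock': 0.95, 'qpos': array([-1.2,  0.6,  0. ,  1.5, -0. ,  1. , -0. ]), 'qd': array([-0.,  0.,  0.,  0.,  0., -0., -0.]), 'tau': array([  0. , -56.3,   1.2, -19.4,   0. ,   0. ,   0. ]), 'eef_pos': array([283.2, 585.1, 231.3]), 'tool_rot': array([ 3.1, -0. ,  2.7]), 'force': array([-0.1, -0.1, -0.7]), 'torque': array([-0., -0., -0.]), 'gripper_force': 0.0, 'width': 85.2943219572651}
```

View pics.

View pics/scene0.png

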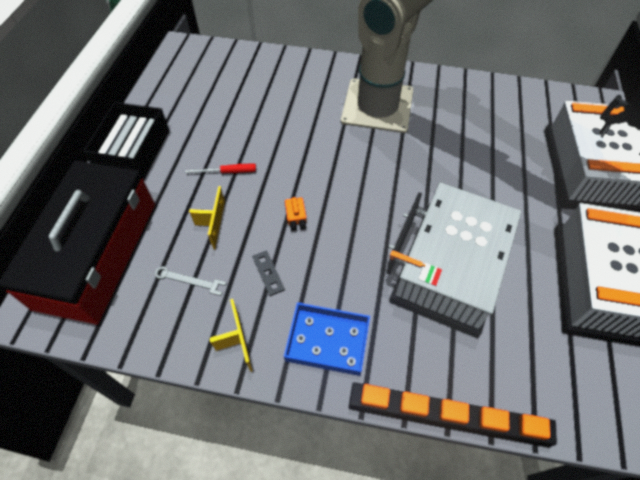

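View pics/top0.png

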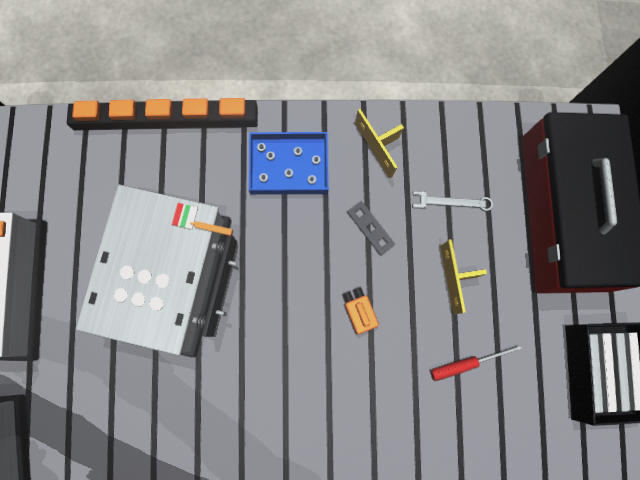

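The scene and top pictures show two look-alike yellow T-brackets. A is at scene (row 215, col 212) / top (278, 455), about 635 mm from the base. B is at scene (335, 235) / top (145, 375), about 848 mm away. A is the nearer one, so I'll take it. The module is at top (270, 155), its black plate faces right and its yaw is about -0.24. Next I'll refine both poses and crop A.

```bash
cat >> h.py <<'E'
from scipy.optimize import minimize
def box(x0,x1,y0,y1,z0,z1): return np.array([[x,y,z] for x in(x0,x1) for y in(y0,y1) for z in(z0,z1)],float)
def toW(P,x,y,yaw,z=0):
    c,s=np.cos(yaw),np.sin(yaw); return P@np.array([[c,s,0],[-s,c,0],[0,0,1]])+[x,y,z]
SS=4
def render(d,boxes,p,z=0):
    m=np.zeros((480*SS,640*SS),np.uint8)
    for b in boxes:
        q=proj(d,toW(b,*p,z))[:,::-1]; q=((q+.5)*SS-.5)
        cv2.fillConvexPoly(m,cv2.convexHull(np.round(q).astype(np.int32)),1)
    return cv2.resize(m.astype(np.float32),(640,480),interpolation=cv2.INTER_AREA)
BR=[box(-75,75,-6,0,0,70),box(-5,5,-69,-6,0,60)]
def yellow(d):
    h=cv2.cvtColor(d["img"],cv2.COLOR_RGB2HSV); return cv2.inRange(h,(20,90,60),(36,255,255))>0
def fit(ds,masks,boxes,p0,z=0):
    f=lambda p:sum(np.abs(render(d,boxes,p,z)-m).sum() for d,m in zip(ds,masks))
    s=np.array([[0,0,0],[8,0,0],[0,8,0],[0,0,.06]])
    r=minimize(f,p0,method="Nelder-Mead",options=dict(initial_simplex=np.array(p0)+s,xatol=.05,fatol=.5))
    return r.x,r.fun
E
python3 - <<'E'
from h import *
np.set_printoptions(precision=3,suppress=True)
S=cam("scene");T=cam("top")
def near(d,m,p,r=75):
    c=proj(d,[[p[0],p[1],35]])[0]; g=np.zeros((480,640),np.uint8);cv2.circle(g,(int(c[1]),int(c[0])),r,1,-1);return (m&(g>0)).astype(np.float32)
p0=(535,-347,.15)
ms=[near(d,yellow(d),p0,60) for d in(S,T)]
print("both",fit([S,T],ms,BR,p0)," top",fit([T],ms[1:],BR,p0)," scene",fit([S],ms[:1],BR,p0),[m.sum() for m in ms])
# module top: steel quad at z=130
for n,d in(("scene",S),("top",T)):
    for t in("module","pad_face"):
        for r in ctrl.trace(n,t)[:1]:
            m=r["mask"];print(n,t,m.sum(),r["confidence"])
            cv2.imwrite(f"m_{n}_{t}.png",m*255)
a=cv2.resize(T["img"][225:325,420:500,::-1],None,fx=5,fy=5);b=cv2.resize(S["img"][165:265,170:250,::-1],None,fx=5,fy=5)
cv2.imwrite("pics/A.png",np.hstack([a,b]))
c=cv2.resize(T["img"][175:365,70:250,::-1],None,fx=3,fy=3)
cv2.imwrite("pics/M.png",c)
E
```

```text
both (array([ 533.54 , -348.096,    0.137]), np.float64(237.4375))  top (array([ 534.043, -348.538,    0.141]), np.float64(117.1875))  scene (array([ 532.223, -346.882,    0.14 ]), np.float64(77.8125)) [np.float32(830.0), np.float32(1029.0)]
scene module 13574 0.7
scene pad_face 861 0.67
top module 19842 0.66
top pad_face 1934 0.72[ WARN:0@6.097] global loadsave.cpp:1063 imwrite_ Unsupported depth image for selected encoder is fallbacked to CV_8U.
```

View pics/A.png

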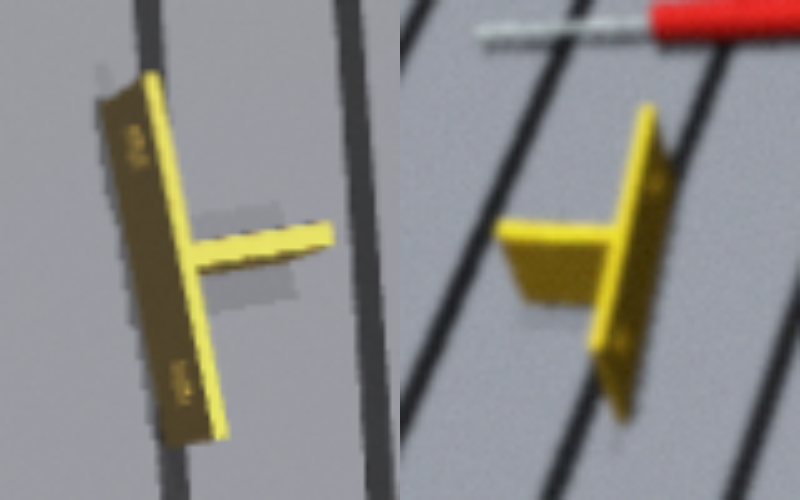

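View pics/M.png

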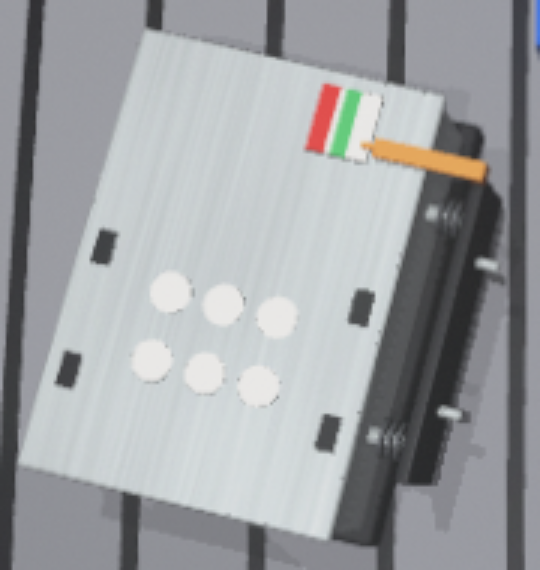

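Crop A shows a T-bracket standing upright, with its web to the right and its holes at mid height, so the choice holds. Crop M shows the module top corners, the pointer in the white at crop (370, 147) and the stud tips at crop (497, 268) and (463, 415). I'll work out the pad pose and the first reach.

```bash
python3 - <<'E'
from h import *
np.set_printoptions(precision=3,suppress=True)
T=cam("top")
C=[(185,119),(207.3,217.7),(355,180.7),(329.7,76.7)]
W=np.array([at(T,c,130) for c in C]);print(W)
ctr=W.mean(0);print("ctr",ctr,[np.linalg.norm(W[i]-W[(i+1)%4]) for i in range(4)])
e=W[1]-W[2];print("yaw",np.arctan2(e[1],e[0]), (lambda e:np.arctan2(e[1],e[0]))(W[0]-W[3]))
s=np.array([at(T,c,80) for c in((264.3,235.7),(313.3,224.3))]);print("tips",s,np.linalg.norm(s[0]-s[1]))
e=s[0]-s[1];y=np.arctan2(e[1],e[0]);print("yaw",y,"pad",s.mean(0)+15*np.array([-np.sin(y),np.cos(y),0]))
st=ctrl.read_state();print(st["eef_pos"],st["tool_rot"],st["clock"])
from scipy.spatial.transform import Rotation as Ro
R=Ro.from_euler("xyz",st["tool_rot"]).as_matrix();print(R)
g=np.array([533.5,-348,0])+toW(np.array([[0,-49,0.]]),0,0,.139)[0]
print("grip",g)
for via in([470,100,231],[g[0],g[1],150]): print(via,"tool units",R.T@(np.array(via)-st["eef_pos"])/25)
E
```

```text
[[710.743 316.848 130.   ]
 [663.53  122.498 130.   ]
 [385.048 186.579 130.   ]
 [431.837 384.12  130.   ]]
ctr [547.789 252.511 130.   ] [np.float64(200.0020976874638), np.float64(285.7601202491441), np.float64(203.0067452109201), np.float64(286.90383885769387)]
yaw -0.22616884403474144 -0.23667855861115142
tips [[559.95   92.743  80.   ]
 [463.579 114.124  80.   ]] 98.7137244718688
yaw -0.218330719240342 pad [515.013 118.078  80.   ]
[283.153 585.079 231.294] [-3.142 -0.     2.691] 1.3
[[-0.9    0.436 -0.   ]
 [ 0.436  0.9    0.   ]
 [ 0.    -0.    -1.   ]]
grip [ 540.289 -396.527    0.   ]
[470, 100, 231] tool units [-15.181 -14.209   0.011]
[np.float64(540.2890886230339), np.float64(-396.5273971656073), 150] tool units [-26.364 -30.861   3.251]
```

```bash
python3 -m crank '[[[-0.5,-0.45,0,0],[-0.95,-0.9,0,0],[-0.95,-0.9,0,0],[-0.95,-0.9,0,0],[-0.95,-0.9,0,0],[-0.95,-0.9,0,0],[-0.95,-0.9,0,0],[-0.95,-0.9,0,0],[-0.95,-0.9,0,0],[-0.95,-0.9,0,0],[-0.95,-0.9,0,0],[-0.95,-0.9,0,0]]]' -1
python3 -m crank '[[[-0.95,-0.9,0,0],[-0.95,-0.9,0,0],[-0.95,-0.9,0,0],[-0.95,-0.9,0,0],[-0.65,-0.9,0.1,0],[-0.6,-0.9,0.15,0],[-0.6,-0.9,0.15,0],[-0.6,-0.9,0.15,0],[-0.6,-0.9,0.15,0],[-0.6,-0.9,0.15,0],[-0.6,-0.9,0.15,0],[-0.6,-0.9,0.15,0]]]'
```

```text
clock: 2.3
eef_pos: [417.3, 231.5, 231.6]
tool_rot: [3.141, 0.0, 2.691]
force: [0.3, -0.4, 0.4]
width: 85.5
gripper_force: 0.0
clock: 3.3
eef_pos: [494.0, -105.7, 202.6]
tool_rot: [3.141, 0.0, 2.691]
force: [0.7, -0.5, -0.2]
width: 85.7
gripper_force: 0.0
```

```bash
cat >> h.py <<'E'
from scipy.spatial.transform import Rotation as Ro
def plan(tgt,yaw):
    st=ctrl.read_state();R=Ro.from_euler("xyz",st["tool_rot"]).as_matrix()
    dy=(st["tool_rot"][2]-yaw+np.pi/2)%np.pi-np.pi/2
    R2=Ro.from_euler("xyz",[np.pi,0,st["tool_rot"][2]-dy]).as_matrix()
    d=np.array(tgt)-st["eef_pos"]
    print("t",round(st["clock"],2),"pos",st["eef_pos"].round(1),"rot",st["tool_rot"].round(3),"F",st["force"].round(1),"w",round(st["width"],1),"gf",round(st["gripper_force"],1))
    print("units now",(R.T@d/25).round(3),"after turn",(R2.T@d/25).round(3),"turn",round(dy/.08,2))
E
python3 -c "
from h import *
plan([540.3,-396.5,110],.139+np.pi/2)"
```

```text
t 3.3 pos [ 494.  -105.7  202.6] rot [3.141 0.    2.691] F [ 0.7 -0.5 -0.2] w 85.7 gf 0.0
units now [-6.732 -9.664  3.704] after turn [-11.776   0.221   3.703] turn 12.26
```

```bash
python3 -m crank '[[[-0.65,-0.95,0.3,0],[-0.65,-0.95,0.3,0],[-0.65,-0.95,0.3,0],[-0.65,-0.95,0.3,0],[-0.65,-0.95,0.3,0],[-0.65,-0.95,0.3,0],[-0.65,-0.95,0.3,0],[-0.65,-0.95,0.2,0],[-0.5,-0.7,0.2,0],[-0.2,-0.3,0,0],[0,0,0,1],[0,0,0,1]]]' >/dev/null
python3 -m crank '[[[0,0,0,1],[0,0,0,1],[0,0,0,1],[0,0,0,1],[0,0,0,1],[0,0,0,1],[0,0,0,1],[0,0,0,1],[0,0,0,1],[0,0,0,1],[0,0,0,0.3],[0,0,0,0]]]' >/dev/null
python3 - <<'E'
from h import *
np.set_printoptions(precision=3,suppress=True)
plan([540.3,-396.5,21],.139+np.pi/2)
W=cam("wrist");S=cam("scene")
save(W,"pics/w1.png")
y=yellow(W);print("yel",y.sum())
p0=(533.5,-348,.139);m=y.astype(np.float32)
r=render(W,BR,p0);print("overlap",(r*m).sum(),r.sum(),m.sum());print(fit([W],[m],BR,p0))
E
```

```text
t 5.3 pos [ 533.3 -361.   140.2] rot [ 3.141 -0.001  1.709] F [-0.2 -0.1 -0.7] w 85.1 gf 0.0
units now [-1.448  0.081  4.767] after turn [-1.445  0.079  4.768] turn -0.02
yel 9796
overlap 9318.125 9789.5 9796.0
(array([ 532.907, -346.889,    0.141]), np.float64(208.375))
```

View pics/w1.png

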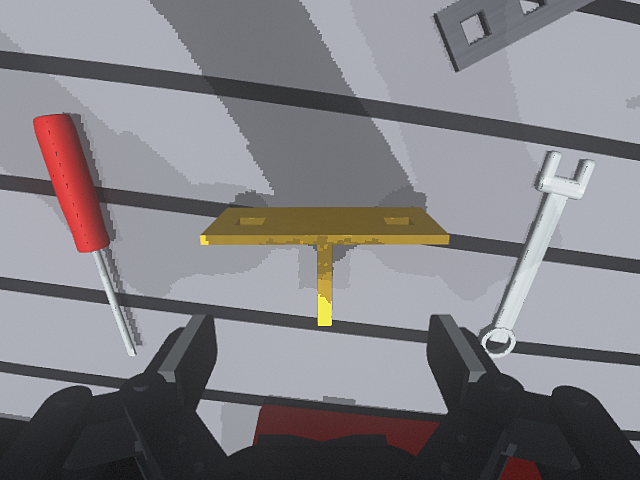

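The wrist picture shows bracket A in the middle, with its web at (324, 285) between the open fingers. The driver and wrench are well to the sides. The wrist fit agrees with the top view to about 1 mm, so I'll grasp.

```bash
python3 -m crank '[[[-0.7,0.04,0,0],[-0.68,0.04,0.2,0],[0,0,0.6,0],[0,0,0.8,0],[0,0,0.8,0],[0,0,0.8,0],[0,0,0.7,0],[0,0,0.5,0],[0,0,0.25,0],[0,0,0.1,0],[0,0,0,0],[0,0,0,0]]]'
python3 -c "
from h import *
plan([539.8,-395.4,21],.141+np.pi/2)"
```

```text
clock: 6.4
eef_pos: [540.1, -396.5, 22.2]
tool_rot: [3.141, 0.001, 1.707]
force: [0.4, 0.4, 1.1]
width: 85.5
gripper_force: 0.0
t 6.4 pos [ 540.1 -396.5   22.2] rot [3.141e+00 1.000e-03 1.707e+00] F [0.4 0.4 1.1] w 85.5 gf 0.0
units now [ 0.047 -0.007  0.048] after turn [ 0.047 -0.007  0.048] turn -0.06
```

```bash
python3 -m crank '[[[0,0,0,0],[0,0,0,0],[0,0,0,0],[0,0,0,0],[0,0,0,0],[0,0,0,0],[0,0,0,0],[0,0,0,0]]]' 1
python3 -m crank '[[[0,0,-0.3,0],[0,0,-0.6,0],[0,0,-0.8,0],[0,0,-0.8,0],[0,0,-0.8,0],[0,0,-0.6,0],[0,0,-0.5,0],[0,0,0,0],[0,0,0,0]]]'
```

```text
clock: 7.07
eef_pos: [539.7, -396.2, 21.5]
tool_rot: [3.141, 0.0, 1.707]
force: [0.7, 0.1, -0.1]
width: 9.6
gripper_force: 58.7
clock: 7.82
eef_pos: [539.8, -396.1, 132.1]
tool_rot: [3.141, 0.001, 1.707]
force: [0.1, -0.4, -3.0]
width: 9.7
gripper_force: 58.6
```

```bash
python3 - <<'E'
from h import *
np.set_printoptions(precision=3,suppress=True)
plan([492,14,132],np.pi/2-.23)
W=cam("wrist");m=yellow(W).astype(np.float32)
for z in(108,110.5,113):
  print(z,fit([W],[m],BR,(533,-347,.141),z))
E
```

```text
t 7.82 pos [ 539.8 -396.1  132.1] rot [3.141 0.001 1.707] F [ 0.1 -0.4 -3. ] w 9.7 gf 58.6
units now [16.513  0.33  -0.008] after turn [15.537 -5.601  0.004] turn 4.57
108 (array([ 532.707, -347.975,    0.14 ]), np.float64(2448.6875))
110.5 (array([ 532.762, -347.143,    0.138]), np.float64(1045.8125))
113 (array([ 532.645, -346.266,    0.138]), np.float64(962.4375))
```

```bash
python3 -m crank '[[[0.4,0,0,0],[0.8,0,0,0],[1,0,0,0],[1,0,0,0],[1,0.05,0,0],[1,0.05,0,0],[1,0.05,0,0],[1,0.05,0,0],[1,0.05,0,0],[1,0.05,0,0],[1,0.05,0,0],[1,0,0,0]]]' >/dev/null
python3 -m crank '[[[1,0,0,0],[1,0,0,0],[1,0,0,0.3],[0.8,0,0,0.6],[0.5,0,0,0.8],[0.2,0,0,0.8],[0,0,0,0.8],[0,0,0,0.7],[0,0,0,0.5],[0,0,0,0],[0,0,0,0]]]'
python3 - <<'E'
from h import *
np.set_printoptions(precision=3,suppress=True)
plan([492,14,61],np.pi/2-.23)
W=cam("wrist");T=cam("top")
save(W,"pics/w2.png")
for n,d in(("wrist",W),("top",T)):
  for r in ctrl.place_of(n,"pad_face")[:2]: print(n,r["position"],r["confidence"],at(d,r["position"],80))
E
```

```text
clock: 9.78
eef_pos: [496.1, -5.2, 130.6]
tool_rot: [-3.14, 0.0, 1.348]
force: [0.2, -0.3, -3.9]
width: 9.4
gripper_force: 58.5
t 9.78 pos [496.1  -5.2 130.6] rot [-3.14   0.     1.348] F [ 0.2 -0.3 -3.9] w 9.4 gf 58.5
units now [ 0.715 -0.323  2.786] after turn [ 0.711 -0.333  2.785] turn 0.1
wrist [381.3, 531.8] 0.45 [ 611.25  -112.416   80.   ]
```

View pics/w2.png

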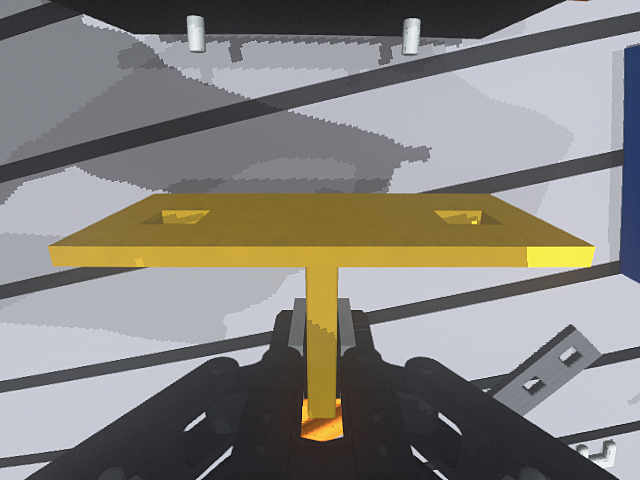

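The wrist view shows the stud tips at about (row 46, col 198) and (row 49, col 411), with the bracket straight in hand and its holes at cols 180 and 462. I'll compute both in this same camera.

```bash
python3 - <<'E'
from h import *
np.set_printoptions(precision=3,suppress=True)
W=cam("wrist")
t=np.array([at(W,c,80) for c in((46,198),(49,411))]);b=np.array([at(W,c,80) for c in((17,194),(20,412))])
for q in(t,b):
  e=q[0]-q[1];e=-e;print(q.round(1).tolist(),"len",np.linalg.norm(e),"yaw",np.arctan2(e[1],e[0]))
y=-.225;n=np.array([-np.sin(y),np.cos(y),0]);print("pad from tips",t.mean(0)+15*n,"from base",b.mean(0))
# bracket plate top edge rows: rear edge (z=top) and front corners
h=130.6-21.5
m=yellow(W).astype(np.float32);m[270:]=0
pl=[BR[0]]
for z in(h-2,h,h+2): print(z,fit([W],[m],pl,(505,44,-.225),z))
print(W["extrinsics"][:3,3]); g=W["img"][0:70,150:460,::-1]
cv2.imwrite("pics/st.png",cv2.resize(g,None,fx=2.5,fy=2.5,interpolation=cv2.INTER_CUBIC))
E
```

```text
[[464.7, 118.9, 80.0], [563.1, 95.1, 80.0]] len 101.14526191103494 yaw -0.23721568258283132
[[466.7, 131.2, 80.0], [565.5, 107.3, 80.0]] len 101.57229405306924 yaw -0.23723666745535021
pad from tips [517.245 121.621  80.   ] from base [516.103 119.276  80.   ]
107.1 (array([509.723,  40.855,  -0.222]), np.float64(2202.25))
109.1 (array([508.609,  42.001,  -0.223]), np.float64(1198.5625))
111.1 (array([507.603,  43.027,  -0.223]), np.float64(389.4375))
[515.17   76.192 275.3  ]
```

View pics/st.png

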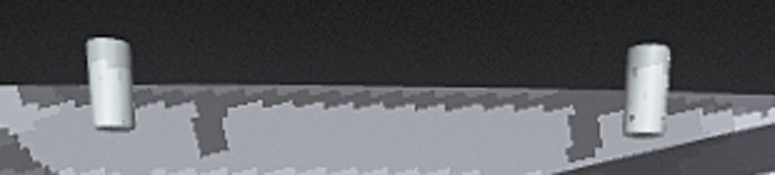

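Both studs are clear at full-image cols 194.8 and 407.6, tip ends at rows 51 and 52.5. I'll lower to stud height at a standoff, then compare hole and stud positions in one picture.

```bash
python3 - <<'E'
from h import *
plan([494,29,61.5],np.pi/2-.235)
E
```

```text
t 10.03 pos [496.9  -5.8 131.2] rot [-3.141 -0.     1.347] F [ 0.8  0.3 -3.1] w 9.3 gf 58.5
units now [ 1.33  -0.421  2.789] after turn [ 1.325 -0.437  2.788] turn 0.14
```

```bash
python3 -m crank '[[[0,-0.1,0.3,0.14],[0,-0.15,0.5,0],[0,-0.15,0.5,0],[0,0,0.5,0],[0.2,0,0.5,0],[0.35,0,0.35,0],[0.35,0,0.14,0],[0.3,0,0,0],[0.13,0,0,0],[0,0,0,0],[0,0,0,0],[0,0,0,0]]]'
python3 - <<'E'
from h import *
np.set_printoptions(precision=3,suppress=True)
W=cam("wrist");T=cam("top");plan([494,29,61.5],np.pi/2-.235)
m=yellow(W).astype(np.float32);pl=[BR[0]];m[:60]=0
a=W["img"].copy()
for z in(38,40,42): 
  p,f=fit([W],[m[:]*0+np.where(np.arange(480)[:,None]<300,m,0)],pl,(505,75,-.235),z);print(z,p,f)
save(W,"pics/w3.png")
cv2.imwrite("pics/t3.png",cv2.resize(T["img"][180:380,120:340,::-1],None,fx=3.5,fy=3,interpolation=cv2.INTER_CUBIC))
E
```

```text
clock: 11.03
eef_pos: [495.4, 28.6, 62.1]
tool_rot: [3.141, 0.0, 1.335]
force: [-0.6, -0.1, -2.9]
width: 9.2
gripper_force: 58.4
t 11.13 pos [495.2  28.4  61.9] rot [3.141 0.    1.335] F [-0.1  0.7 -3.6] w 9.6 gf 58.4
units now [ 0.01  -0.053  0.017] after turn [ 0.01  -0.053  0.017] turn -0.01
38 [504.428  76.05   -0.235] 3225.1875
40 [506.739  76.393  -0.236] 2220.1875
42 [506.8    77.153  -0.236] 1368.875
```

View pics/w3.png

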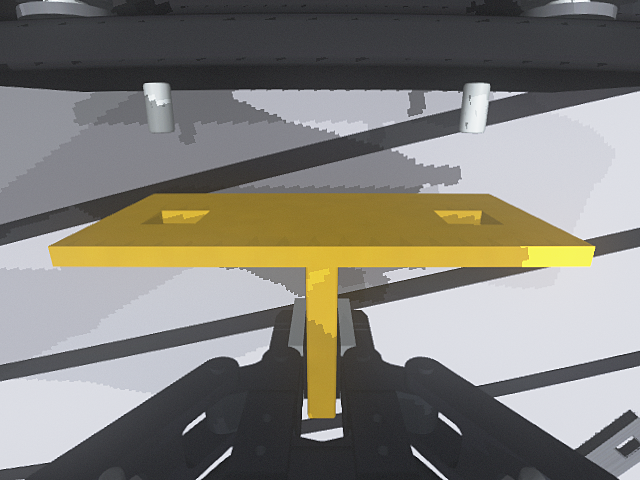

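The wrist view shows stud tips at cols 160 and 474 (mid 317), and the bracket centre at col 321.5. That puts the bracket about 1.4 mm too far right. The yaw matches. I'll check height and tilt with a fuller fit, which needs no picture.

```bash
python3 - <<'E'
from h import *
np.set_printoptions(precision=3,suppress=True)
W=cam("wrist")
im=W["img"]
h=cv2.cvtColor(im,cv2.COLOR_RGB2HSV);m=(cv2.inRange(h,(15,120,90),(36,255,255))>0).astype(np.float32);m[:150]=0;m[268:]=0
m=cv2.morphologyEx(m,cv2.MORPH_CLOSE,np.ones((3,3)))
hull=np.zeros((480,640),np.uint8);pts=cv2.findNonZero((m>0).astype(np.uint8));cv2.fillConvexPoly(hull,cv2.convexHull(pts),1)
hull=hull.astype(np.float32);print(m.sum(),hull.sum())
def f(p):
    x,y,yaw,z,pit=p
    b=BR[0]-[0,-49,40]; b=b@Ro.from_euler("x",pit).as_matrix().T+[0,-49,40]
    return np.abs(render(W,[b],(x,y,yaw),z)-hull).sum()
p0=np.array([507,77,-.236,42,0]);s=np.vstack([np.zeros(5),np.diag([3,3,.02,3,.03])])
r=minimize(f,p0,method="Nelder-Mead",options=dict(initial_simplex=p0+s,maxfev=600,xatol=.02,fatol=.3));print(r.x,r.fun)
for z in(80,82,84,86):
  t=np.array([at(W,c,z) for c in((129,160),(129.5,474))]);e=t[1]-t[0];print(z,np.linalg.norm(e),np.arctan2(e[1],e[0]),t.mean(0))
E
```

```text
34396.0 34882.0
[506.625  77.16   -0.235  41.977   0.003] 423.125
80 102.52546035841183 -0.23656642859115107 [512.036 105.619  80.   ]
82 100.89918104734228 -0.23656642859115076 [512.074 105.69   82.   ]
84 99.27290173627256 -0.2365664285911509 [512.112 105.762  84.   ]
86 97.64662242520295 -0.23656642859115073 [512.15  105.833  86.   ]
```

Bracket and studs agree in height (within about 1 mm) and in yaw and pitch. Contact is about 44 mm ahead. I'll correct sideways and advance in stages.

```bash
python3 -m crank '[[[0.1,-0.05,0,0],[0.2,0,0,0],[0.25,0,0,0],[0.25,0,0,0],[0.2,0,0,0],[0.2,0,0,0],[0.2,0,0,0],[0.1,0,0,0],[0,0,0,0],[0,0,0,0]]]'
python3 - <<'E'
from h import *
W=cam("wrist");S=cam("scene");plan([515.6-.234*49,120.3-.972*49,61.5],np.pi/2-.236)
a=cv2.resize(W["img"][:300,:,::-1],(800,375));b=cv2.resize(S["img"][180:300,370:540,::-1],(312,220))
c=np.zeros((595,800,3),np.uint8);c[:375]=a;c[375:,:312]=b;cv2.imwrite("pics/w4.png",c)
E
```

```text
clock: 12.02
eef_pos: [502.6, 65.7, 61.5]
tool_rot: [-3.142, 0.0, 1.336]
force: [-0.2, 0.1, -2.9]
width: 9.2
gripper_force: 58.4
t 12.12 pos [502.6  65.2  61.6] rot [3.142 0.    1.335] F [ 0.6  0.4 -3.5] w 9.3 gf 58.4
units now [ 0.304 -0.008  0.003] after turn [ 0.304 -0.008  0.003] turn 0.0
```

View pics/w4.png

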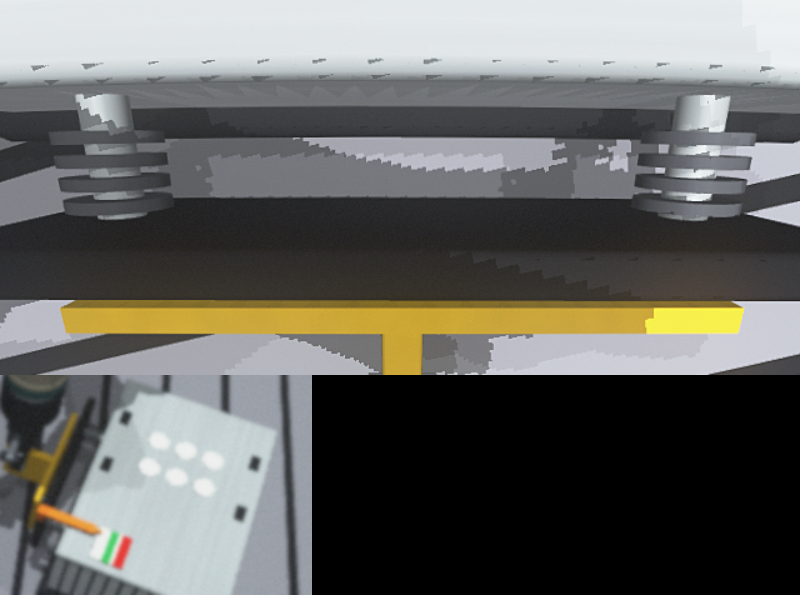

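The plate and bracket are parallel with a gap of about 7 mm, there is no contact force, and the studs have entered the holes. I'll push on.

```bash
python3 -m crank '[[[0.1,-0.01,0,0],[0.1,0,0,0],[0.1,0,0,0],[0.1,0,0,0],[0.1,0,0,0],[0.1,0,0,0],[0,0,0,0],[0,0,0,0],[0,0,0,0]]]'
python3 -m crank '[[[0,0,0,0]]]'
```

```text
clock: 12.87
eef_pos: [505.5, 78.5, 61.6]
tool_rot: [-3.142, 0.002, 1.334]
force: [-1.7, -6.1, -0.9]
width: 9.4
gripper_force: 58.9
clock: 12.95
eef_pos: [505.5, 78.5, 61.6]
tool_rot: [-3.142, 0.002, 1.334]
force: [-2.6, -5.5, -1.2]
width: 9.2
gripper_force: 58.9
```

```bash
python3 -m crank '[[[0.1,0,0,0],[0.1,0,0,0],[0.1,0,0,0],[0,0,0,0],[0,0,0,0],[0,0,0,0]]]'
python3 -m crank '[[[0,0,0,0],[0,0,0,0],[0,0,0,0],[0,0,0,0]]]'
python3 - <<'E'
from h import *
W=cam("wrist");S=cam("scene");T=cam("top");plan([507,85,61.5],np.pi/2-.236)
a=cv2.resize(W["img"][:300,:,::-1],(640,300));b=cv2.resize(S["img"][190:310,380:500,::-1],(280,280));t=cv2.resize(T["img"][190:310,160:280,::-1],(280,280))
c=np.zeros((580,640,3),np.uint8);c[:300]=a;c[300:,:280]=b;c[300:,300:580]=t;cv2.imwrite("pics/w5.png",c)
E
```

```text
clock: 13.45
eef_pos: [506.7, 83.9, 61.6]
tool_rot: [-3.141, 0.004, 1.333]
force: [-3.3, -10.0, 0.0]
width: 9.3
gripper_force: 59.1
clock: 13.78
eef_pos: [506.7, 83.8, 61.6]
tool_rot: [-3.141, 0.004, 1.333]
force: [-2.6, -10.0, 0.2]
width: 9.2
gripper_force: 59.1
t 13.93 pos [506.8  83.9  61.6] rot [-3.141  0.004  1.333] F [ -2.3 -10.2  -0.9] w 9.4 gf 59.1
units now [ 0.047 -0.002  0.003] after turn [ 0.047 -0.002  0.003] turn -0.02
```

View pics/w5.png

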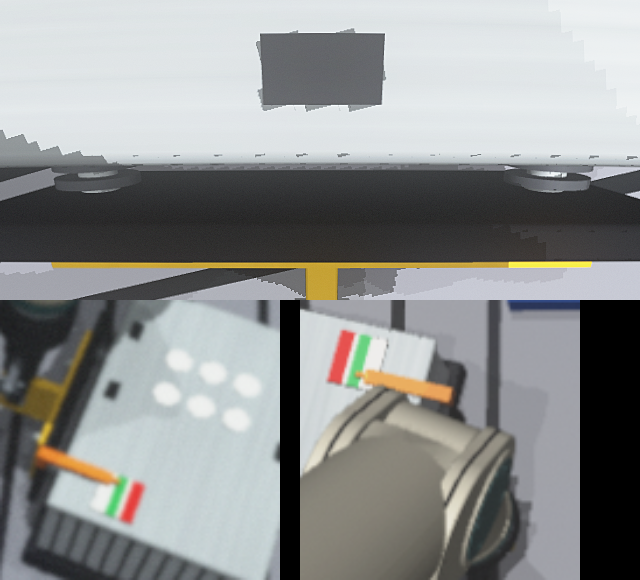

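The force is 10.4 N, which is about 13 mm of push. The pointer tip is in the green in both the scene and top crops, and the bracket is flush. Contact came at the predicted face distance, not 15 mm earlier at the stud tips, so the studs are through the holes. I'll push a little nearer the middle of the band, then hold.

```bash
python3 -m crank '[[[0.06,0,0,0],[0,0,0,0],[0,0,0,0],[0,0,0,0],[0,0,0,0],[0,0,0,0],[0,0,0,0],[0,0,0,0],[0,0,0,0],[0,0,0,0],[0,0,0,0],[0,0,0,0]]]' >/dev/null
python3 -m crank '[[[0,0,0,0],[0,0,0,0],[0,0,0,0],[0,0,0,0],[0,0,0,0],[0,0,0,0]]]'
python3 -c "
from h import *
print(ctrl.finish_job())"
```

```text
clock: 15.43
eef_pos: [507.0, 84.9, 61.6]
tool_rot: [-3.141, 0.005, 1.333]
force: [-3.4, -10.6, 1.3]
width: 9.4
gripper_force: 59.0
the job is handed in; nothing more can be done
None
```

I handed the job in at about 15 s with the nearer bracket gripped and held flush on the end plate, pushing at about 11 N with the plate in roughly 14 mm. My last picture, just before a final 1 mm push, showed the pointer in the green; the studs look to be through both holes, judging by where contact came, and the hand-in gave no verdict.

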